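# Get the desk radio going: battery pack in, volume knob on, hold it in

## Robot

A 6-joint arm with a two-finger parallel gripper is mounted at the origin on the work surface. World frame = base frame: x ahead of the robot, y to its left, z up, the work surface at z = 0. Lengths are in m, angles in rad, forces in N, time in s.
With the tool pointing down it reaches from about 0.35 to 0.775 m from the base axis. Payload 5.5 kg.
Tool frame: the origin (TCP) lies between the finger pads; the fingertips stand 8 mm ahead of it and the grasp point (between the pads) lies 11 mm behind it; z points along the fingers, y is the line along which they close (so a half turn about z gives the same grasp; the last joint's range is limited). The gripper opens to 85 mm and grips with 20 to 120 N. Pads are 22 mm wide; open, the fingers measure 114 mm over their backs; the gripper's body (76 mm by 85 mm) begins 54 mm behind the grasp point. The pads swing forward as they close: fully open they stand 13 mm farther back than shut.
Start: joints at [-1.458, 0.313, 0.046, 1.304, 0, 1.431], TCP at [0.144, -0.557, 0.239] pointing down, gripper open.
Joint ranges: [-2.76, 2.76], [-0.86, 1.69], [-1.03, 1.26], [-2.2, 2.34], [-1.47, 1.5], [-3.14, 3.14]. Speed limits (rad/s): [2.57, 2.57, 3.14, 3.14, 3.14, 3.14].

## Interface

Orientations are given as a unit quaternion [w, x, y, z].
In Python, from workcell import status, vision, job gives the robot as it stands. The module is installed in compiled form; this text tells all that it offers.
- The arm moves only by the tool apply_moves, never from a script. Its argument "moves" is one flat list of numbers, 6 for each row, row after row: the shift along the world's x, y, z in units of 25 mm (1.0 is 25 mm), then the turn, a rotation vector about the world's x, y, z in rad. In form: [x, y, z, rx, ry, rz, x, y, z, rx, ry, rz, ...]. A call has 1 to 20 rows; each row is the pose to reach, as a shift and turn from the pose commanded when the call began; what a row does not reach only later rows make up. A row lasts 1/12 s, in which the tool goes at most 41.7 mm and 7.16 degrees, less where a joint would pass 70% of its speed; a pose out of reach is approached as far as the arm can. A call with a gripper value outside its range is refused whole. "claw" is the opening in per cent of the stroke, from 0 (shut) to 100 (fully open), set as the call begins (left out, the last holds). The fingers move at their own pace and stop on an object; "newtons" is the grip in N (left out, the last holds). Time passes only in rows, so rows that repeat a pose let the fingers close. It gives the time, the measured TCP pose, the force, the opening and the grip force at its end, in the units of the state.
- status.get_state(): the state, without advancing time (a new reading comes with each control period).
- vision.read_camera(name): name is "side" or "top" or "wrist"; returns a dict with "image" (480x640x3 uint8, blue, green, red), "camera_matrix" (3x3 intrinsics, pixels), "camera_from_world" (4x4, takes a point from world to camera coordinates). Camera axes: x right, y down, z forward; pixel columns grow to the right and rows downward; lengths in m; the calibration is good to about 2 mm. A picture is of the moment at which its call begins. There is no depth.
- job.hand_in(): hands the job in; it is judged then, once.
The state is a dict: "clock": time; "joint_pos": joint angles; "qvel": joint speeds; "tau": joint torques, N m; "tcp_pos": TCP position; "orientation": TCP orientation; "wrist_force": force on the tool from outside, world axes, zero at the start; "ft_torque": the same for the moment, N m; "finger_gap": finger opening in m; "grip_force": force on a finger pad.
Only numpy, scipy, OpenCV 4.12 (cv2) and the standard library are available. Lean on these libraries where they do the work, as an engineer would, in place of code of your own. Each camera call takes 0.05 s, during which the arm holds its last target. There are 200 camera calls.

## Task

Get the desk radio going again: drop the loose battery pack into its well in the top of the radio, contact end towards the notch and fully down, then turn the loose volume knob so that its bore matches the D-shaped spindle, push it fully home on the spindle and press it in to switch the radio on, no harder than a firm thumb would. Finish while still holding the knob pressed in, clearly past half of its push travel; do not let go of it. Leave the other things on the desk where they are.

Things in the scene. Friction and masses are not known exactly. Their poses are not given: they have to be found in the camera images.
- bay (a point): Middle of the floor of the battery well in the radio's top deck; axes as radio. The well, outlined in orange on three sides, is straight-sided, 22 mm deep, 69 mm along x, 37 mm along y, with a key notch 15 mm wide and 5 mm deep in the middle of its +x end, where the spring contacts are. Its floor is 78 mm above the desk. The spindle's axis is 130 mm from here towards -y.
- battery_center (a point): Centre (half-way up) of the loose battery pack, 66 mm long (x), 34 wide (y), 44 tall (z), 170 g, on the desk: grey, top 14 mm orange. Its +x end is the contact end: a black rib, 12 mm wide, stands out 5 mm over the height 4 to 30 mm, and the top has a black mark near that end. Seated, 22 mm show above the deck and its x lies along the well's x. The lowest 4 mm are 1.5 mm slimmer all round.
- battery_contacts (a point): Point on the pack's contact end, 33 mm along +x from its centre, half-way up.
- spindle_tip (a point): Centre of the top of the radio's volume spindle, a bright upright D-shaped shaft, 14 mm diameter, its flat 2.5 mm from the axis, standing 18.5 mm above the deck (tip 118.5 mm above the desk when not pressed). x points straight out of the flat, z up; the frame turns with the spindle. Its end is square, without lead-in.
- knob_center (a point): Centre (half-way up) of the loose knob: round, 44 mm diameter (41 mm over the lowest 12 mm), 28 mm tall, 110 g, solid aluminium, dark top with a white pointer line, standing bore-down on the desk. x along the pointer, z up. The D-bore below is 13 mm deep, 0.6 mm wider all round than the spindle, its flat on the pointer side. Fully home, this centre is 1 mm above the spindle's tip.
- knob_pointer (a point): Point on the knob's top at the outer end of the pointer line, 18 mm out from the knob's axis along its x.
- press (a joint): How far the spindle is pushed in, in m: 0 at rest, 0.004 at its stop. The switch spring takes 2.8 N to start moving and 7.2 N at the stop, springs back when let go.
- volume (a joint): Turn of the spindle in the radio, rad, counter-clockwise from above, range -1.4 to 1.4; at 0 the flat faces away from the radio's front. It is stiff (0.08 N m) and stays where it is left.
- knob: The knob as a whole; origin at the centre of its underside, axes as knob_center. It goes on when the pointer points out of the spindle's flat. Fully home its underside is 5.5 mm above the deck, 1.5 mm when pressed right in.
- radio: The radio, fixed: 134 mm deep (x), 264 mm wide (y) over its wooden end cheeks, black deck 100 mm above the desk, grey body, speaker grille on its front towards the robot. Origin under its centre on the desk; x points from front to back, away from the robot, y to the left as the robot sees it, z up.
- paperweight: Bystander: green glass dome, 72 mm diameter, 40 mm high. Origin under its centre.
- pen: Bystander: black ballpoint pen lying flat, 131 mm long along its x, 10 mm thick. Origin under its middle.
- wood_cube: Bystander: plain wooden cube, 45 mm. Origin under its centre.
- pencil_case: Bystander: slim blue pencil case, 205 mm along its x, 62 mm wide, 24 mm high. Origin under its centre.
- mug: Bystander: blue mug, 80 mm diameter, 92 mm high, handle to its +y. Origin under its centre.
- sticky_notes: Bystander: block of yellow sticky notes, 76 x 76 x 26 mm. Origin under its centre.
- battery: The battery pack as a whole; origin at the centre of its underside, axes as battery_center.
Things that resemble listed ones, but are neither listed nor needed, are in the scene too. Of the things like the knob, leave any that is blue, purple or yellow; of the rest the smaller one is meant.

How it is judged:
On the way, in this order (a step that is already met when the one before it is completed fails the run):
1. the battery pack is fully down in its well, contact end in the notch, and let go (horizontal distance between battery_center and bay below 0.003 m and z of battery_center in the frame of bay below 0.0245 m and x of battery_contacts in the frame of bay above 0.03 m and angle between battery_center's own z axis and vertical below 0.06 rad and contact force between battery and the fingers below 0.3 N), for 0.2 s.
2. the knob is fully home on the spindle with flat to flat and is being pressed in (horizontal distance between knob_center and spindle_tip below 0.0025 m and z of knob_center in the frame of spindle_tip below 0.003 m and x of knob_pointer in the frame of spindle_tip above 0.0173 m and angle between knob_center's own z axis and vertical below 0.08 rad and value of joint press above 0.002 m and contact force between knob and the fingers above 1 N), for 0.3 s.
At the end, for the whole second after the job is handed in: Pack in its well within 3 mm, upright, contacts at the notch, at most 2.5 mm off the floor. Knob on the spindle: axes within 2.5 mm, at most 2 mm short of home, upright within 0.08 rad, pointer out of the flat; fingers on the knob keep the spindle in by over 2 of its 4 mm. Both at rest (all of step 2 and horizontal distance between battery_center and bay below 0.003 m and z of battery_center in the frame of bay below 0.0245 m and x of battery_contacts in the frame of bay above 0.03 m and angle between battery_center's own z axis and vertical below 0.06 rad and linear speed of each of knob, battery below 0.02 m/s); the arm keeps its last pose, push and grip.
It fails at once if a thing that does not belong to the job (paperweight, pen, cube, pencil case, mug, sticky notes) is shifted by more than 25 mm (distance of any of paperweight, pen, wood_cube, pencil_case, mug, sticky_notes from where it was at the start of the episode above 0.025 m).
It fails at once if the knob is pressed on the radio with more than 45 N (contact force between knob and radio above 45 N).
It also fails if it takes over 61 s, if anything falls off the work surface, if the arm or the gripper's body presses on something with over 40 N, if the wrist force passes 120 N, or if a joint passes its speed limit or range.

## Working session

There is one attempt and no reset: what is moved stays moved. The work goes in short steps, Python scripts to look and compute and a tool call to move; the robot and the scene stay as the last step left them, time stands still between calls to the robot, and variables do not carry over. Pictures are saved under pics/ and viewed, at most 10 in all, crops included, and the job is handed in when it is done.

Besides the shell and the picture viewer there is one more tool, called after "Request:" as name(argument=value, ...) on one line, values as JSON. apply_moves: Moves the arm, as the interface text tells. Its arguments: {"type":"object","properties":{"moves":{"type":"array","items":{"type":"number"}},"claw":{"type":"number"},"newtons":{"type":"number"}},"required":["moves"]}

```bash
mkdir -p pics; cat > h.py <<'E'
import numpy as np, cv2
from workcell import status, vision, job
def cam(n,save=None):
    d=vision.read_camera(n); 
    if save: cv2.imwrite('pics/'+save,d['image'])
    return d
def ray(d,u,v,z):
    K=np.array(d['camera_matrix']);T=np.array(d['camera_from_world']);R=T[:3,:3];t=T[:3,3]
    c=-R.T@t; r=R.T@np.linalg.inv(K)@np.array([u,v,1.]); return c+r*(z-c[2])/r[2]
def proj(d,p):
    K=np.array(d['camera_matrix']);T=np.array(d['camera_from_world'])
    q=K@(T[:3,:3]@np.array(p)+T[:3,3]); return q[:2]/q[2]
E
python3 - <<'E'
from h import *
d=cam('top','top1.png');s=cam('side','side1.png')
for x in (d,s):
    T=x['camera_from_world'];print(-T[:3,:3].T@T[:3,3]);print(x['camera_matrix'])
E
```

```text
[ 0.43354774 -0.03758291  1.39973837]
[[567.33490041   0.         313.10126314]
 [  0.         567.33490041 253.93880818]
 [  0.           0.           1.        ]]
[ 0.22895247 -0.74430094  0.70715345]
[[435.78563558   0.         321.08783259]
 [  0.         435.78563558 249.43028807]
 [  0.           0.           1.        ]]
```

View pics/top1.png

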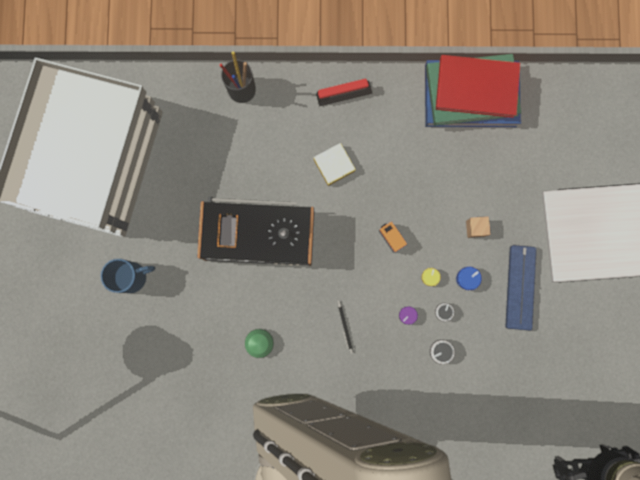

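View pics/side1.png

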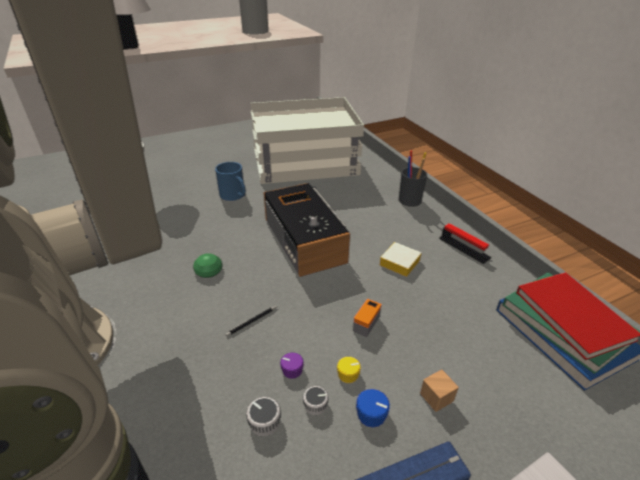

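Candidate knobs in the top view: yellow (431,277), blue (469,279), purple (409,315), small aluminium (445,312) and large aluminium (443,352). Blue, purple and yellow are excluded, so the smaller aluminium one at (445,312) is meant. The only battery is at (392,237). The radio is at (257,233), with its well on the left and its spindle at (284,233).

```bash
python3 - <<'E'
from h import *
d=cam('top'); im=d['image']
def big(x0,y0,w,h,s): return cv2.resize(im[y0:y0+h,x0:x0+w],(w*s,h*s),interpolation=cv2.INTER_CUBIC)
a=big(195,195,125,75,6); b=np.hstack([big(375,215,60,40,6),big(415,292,60,40,6)]) 
o=np.zeros((450+240,750,3),np.uint8);o[:450]=a;o[450:,:720]=b
cv2.imwrite('pics/crop1.png',cv2.resize(o,(640,589)))
print('knob',ray(d,445,312,.028),'bigknob',ray(d,443,352,.03))
hsv=cv2.cvtColor(im,cv2.COLOR_BGR2HSV)
m=cv2.inRange(hsv,(5,140,100),(22,255,255)); 
for c in cv2.findContours(m,cv2.RETR_EXTERNAL,cv2.CHAIN_APPROX_NONE)[0]:
    if cv2.contourArea(c)>20:
        r=cv2.minAreaRect(c);print(r,cv2.contourArea(c),'z.1',ray(d,*r[0],.1)[:2],'z.044',ray(d,*r[0],.044)[:2])
print('spindle',ray(d,284,233,.118)[:2]); print(status.get_state())
T=d['camera_from_world'];print(T[:3,:3])
E
```

```text
knob [ 0.42141272 -0.34346362  0.028     ] bigknob [ 0.32657504 -0.33696194  0.03      ]
((392.39599609375, 235.92279052734375), (26.543113708496094, 13.189634323120117), 55.00798034667969) 309.0 z.1 [ 0.59559631 -0.20878194] z.044 [ 0.60257827 -0.21615815]
spindle [0.59845393 0.04014336]
{'clock': 0.15, 'joint_pos': array([-1.45761309e+00,  3.13861145e-01,  4.52063663e-02,  1.30365256e+00,
       -4.86369120e-05,  1.43119696e+00]), 'qvel': array([-0.0003692 , -0.00217576,  0.00203002,  0.00068689,  0.00174282,
        0.00224724]), 'tau': array([ 1.81957606e-03, -4.81065130e+01,  2.98815608e+01,  1.39048378e-02,
       -1.75269088e-04, -4.96440009e-06]), 'tcp_pos': array([ 0.14373713, -0.55631919,  0.23858109]), 'orientation': array([-7.55760031e-04,  9.92022961e-01,  1.26055041e-01, -1.43378595e-05]), 'wrist_force': array([-0.34848968,  0.10263295,  0.0575372 ]), 'ft_torque': array([ 0.00632134, -0.02453351, -0.00359802]), 'grip_force': 0.0, 'finger_gap': 0.08528191171754684}
[[ 0.00748446 -0.99994025 -0.00796693]
 [-0.99579879 -0.00672587 -0.09132101]
 [ 0.09126197  0.00861695 -0.99578964]]
```

View pics/crop1.png

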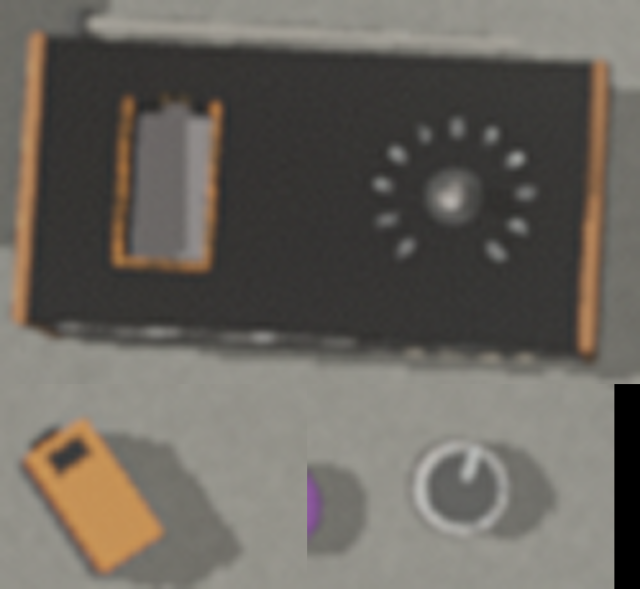

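The crop confirms it. The knob is bare aluminium, with its pointer up and slightly right. The battery's contact end (black mark) is at its upper left. The well's notch is at the back, and the spindle is at the centre of the dial dots. I'll approach above the battery.

Request:
apply_moves(moves=[18.2, 13.6, 0.4, 0, 0, 0.36, 18.2, 13.6, 0.4, 0, 0, 0.36, 18.2, 13.6, 0.4, 0, 0, 0.36, 18.2, 13.6, 0.4, 0, 0, 0.36, 18.2, 13.6, 0.4, 0, 0, 0.36, 18.2, 13.6, 0.4, 0, 0, 0.36, 18.2, 13.6, 0.4, 0, 0, 0.36, 18.2, 13.6, 0.4, 0, 0, 0.36, 18.2, 13.6, 0.4, 0, 0, 0.36, 18.2, 13.6, 0.4, 0, 0, 0.36, 18.2, 13.6, 0.4, 0, 0, 0.36, 18.2, 13.6, 0.4, 0, 0, 0.36, 18.2, 13.6, 0.4, 0, 0, 0.36, 18.2, 13.6, 0.4, 0, 0, 0.36, 18.2, 13.6, 0.4, 0, 0, 0.36, 18.2, 13.6, 0.4, 0, 0, 0.36, 18.2, 13.6, 0.4, 0, 0, 0.36, 18.2, 13.6, 0.4, 0, 0, 0.36])

```text
clock: 1.65
tcp_pos: [0.5979, -0.2175, 0.2492]
orientation: [-0.0, 0.954, 0.301, -0.0]
wrist_force: [-0.1, 0.1, -0.2]
finger_gap: 0.0853
grip_force: 0.0
```

```bash
python3 - <<'E'
from h import *
d=cam('wrist','w1.png');T=d['camera_from_world'];print(-T[:3,:3].T@T[:3,3]);print(T[:3,:3]);print(d['camera_matrix'])
s=status.get_state();print(s['tcp_pos'],s['orientation'],s['joint_pos'],s['clock'],s['wrist_force'])
E
```

```text
[ 0.65312466 -0.17932111  0.38281902]
[[ 5.74540534e-01 -8.18475627e-01 -9.07314052e-04]
 [-7.88137869e-01 -5.53542854e-01  2.69126378e-01]
 [-2.20775618e-01 -1.53908925e-01 -9.63104444e-01]]
[[356.90588237   0.         322.182499  ]
 [  0.         356.90588237 237.47578118]
 [  0.           0.           1.        ]]
[ 0.59779782 -0.21774521  0.24934879] [-3.89080590e-05  9.53694395e-01  3.00777249e-01 -2.13838804e-04] [-4.75271715e-01  4.35265604e-01  2.48738032e-01  1.38462733e+00
 -2.45735824e-04  2.05530589e+00] 1.7 [-0.91044833 -0.16145808  0.29168003]
```

View pics/w1.png

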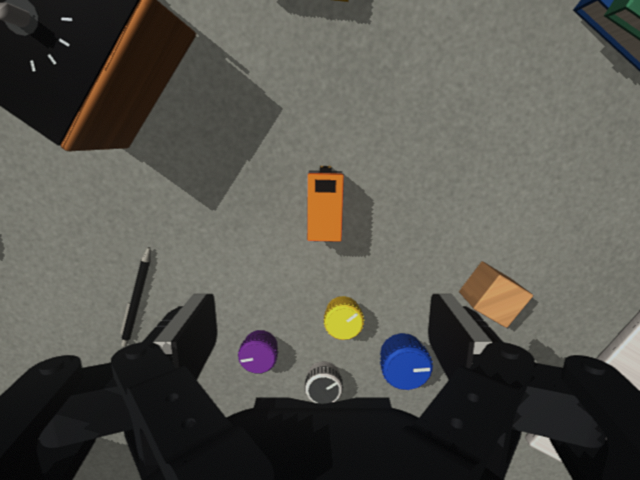

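The wrist view shows the battery at (325,205), contact end up and nearly aligned with the tool. The small aluminium knob is at (323,385), partly hidden.

```bash
cat >> h.py <<'E'
def orange(d,z,lo=(5,140,110),amin=300):
    m=cv2.inRange(cv2.cvtColor(d['image'],cv2.COLOR_BGR2HSV),lo,(22,255,255))
    out=[]
    for c in cv2.findContours(m,cv2.RETR_EXTERNAL,cv2.CHAIN_APPROX_NONE)[0]:
        if cv2.contourArea(c)>amin:
            P=np.array([ray(d,*p[0],z)[:2] for p in c]).astype(np.float32)
            r=cv2.minAreaRect((P*1000)); out.append((r,c))
    return out
E
python3 - <<'E'
from h import *
d=cam('wrist')
for r,c in orange(d,.044): print(r,c.reshape(-1,2).mean(0))
s=status.get_state();print(s['tcp_pos'])
E
```

```text
((601.3564453125, -218.25074768066406), (65.79173278808594, 33.686798095703125), 34.385555267333984) [324.44949495 206.50505051]
((584.1790771484375, 8.389307975769043), (6.069042682647705, 151.25515747070312), 87.7662582397461) [103.78064516  73.44516129]
[ 0.59786055 -0.21784755  0.24951291]
```

Request:
apply_moves(moves=[0.14, -0.02, -4, 0, 0, -0.011, 0.14, -0.02, -4, 0, 0, -0.011, 0.14, -0.02, -4, 0, 0, -0.011, 0.14, -0.02, -7, 0, 0, -0.011, 0.14, -0.02, -7, 0, 0, -0.011, 0.14, -0.02, -8.1, 0, 0, -0.011, 0.14, -0.02, -8.66, 0, 0, -0.011, 0.14, -0.02, -8.66, 0, 0, -0.011, 0.14, -0.02, -8.66, 0, 0, -0.011])

```text
clock: 2.5
tcp_pos: [0.6012, -0.2178, 0.0325]
orientation: [-0.001, 0.955, 0.296, -0.001]
wrist_force: [0.6, 0.1, 0.7]
finger_gap: 0.0856
grip_force: 0.0
```

Request:
apply_moves(moves=[0, 0, 0, 0, 0, 0, 0, 0, 0, 0, 0, 0, 0, 0, 0, 0, 0, 0, 0, 0, 0, 0, 0, 0, 0, 0, 0, 0, 0, 0, 0, 0, 0, 0, 0, 0, 0, 0, 0, 0, 0, 0, 0, 0, 0, 0, 0, 0, 0, 0, 0, 0, 0, 0, 0, 0, 0, 0, 0, 0, 0, 0, 0, 0, 0, 0, 0, 0, 0, 0, 0, 0], claw=0, newtons=40)

```text
clock: 3.5
tcp_pos: [0.603, -0.2176, 0.0342]
orientation: [0.001, 0.955, 0.296, 0.001]
wrist_force: [-1.2, 0.4, 5.5]
finger_gap: 0.0329
grip_force: 40.9
```

```bash
python3 - <<'E'
from h import *
d=cam('side');p=proj(d,(.6,-.217,.03)).astype(int);print(p)
c=d['image'][p[1]-60:p[1]+50,p[0]-70:p[0]+70];cv2.imwrite('pics/s2.png',cv2.resize(c,None,fx=5,fy=5,interpolation=cv2.INTER_CUBIC))
s=status.get_state();print(s['tcp_pos'],s['orientation'],s['clock'],s['joint_pos'])
E
```

```text
[366 314]
[ 0.60300782 -0.21756166  0.03423574] [8.18689824e-04 9.55050980e-01 2.96439699e-01 6.78813591e-04] 3.55 [-4.71275213e-01  5.62035048e-01 -9.19847042e-02  9.14661571e-01
 -2.25667238e-04  2.06839160e+00]
```

View pics/s2.png

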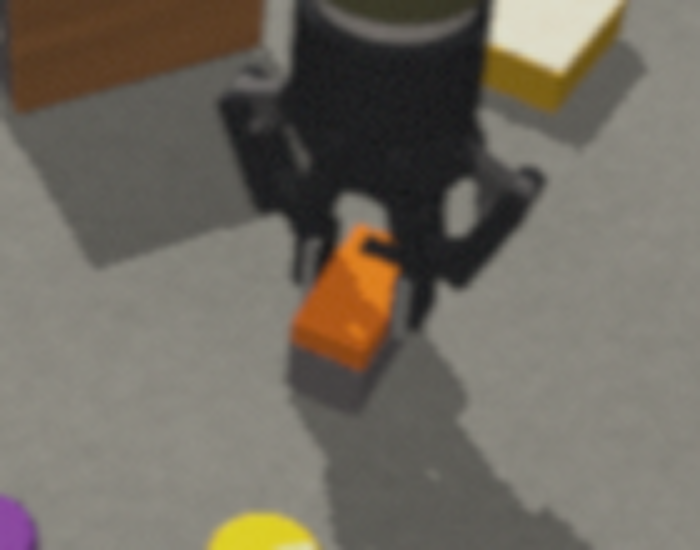

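Pack is gripped. I'll lift it and carry it to a viewing pose in front of the well.

Request:
apply_moves(moves=[0, 0, 1.6, 0, 0, 0, 0, 0, 3.2, 0, 0, 0, 0, 0, 4.8, 0, 0, 0, -0.3, 1.3, 6.2, 0, 0, -0.1, -0.5, 2.7, 7.2, 0, 0, -0.2, -0.8, 4.2, 8.2, 0, 0, -0.3, -1, 5.8, 9, 0, 0, -0.4, -1.2, 7.4, 9, 0, 0, -0.5, -1.4, 9, 9, 0, 0, -0.6, -1.6, 10.6, 9, 0, 0, -0.645, -1.7, 12.2, 9, 0, 0, -0.645, -1.7, 13.6, 9, 0, 0, -0.645, -1.7, 14.8, 9, 0, 0, -0.645, -1.7, 15.4, 9, 0, 0, -0.645, -1.7, 15.4, 9, 0, 0, -0.645, -1.7, 15.4, 9, 0, 0, -0.645, -1.7, 15.4, 9, 0, 0, -0.645])

```text
clock: 4.97
tcp_pos: [0.5615, 0.0997, 0.2576]
orientation: [-0.016, 1.0, 0.01, -0.001]
wrist_force: [0.0, -0.4, -1.6]
finger_gap: 0.0331
grip_force: 40.6
```

```bash
python3 - <<'E'
from h import *
d=cam('wrist','w2.png')
s=status.get_state();print(s['tcp_pos'],s['orientation'],s['clock'],s['grip_force'],s['finger_gap'])
E
```

```text
[0.56142394 0.09980675 0.25758691] [-1.60282209e-02  9.99823604e-01  9.75356699e-03 -8.51881707e-04] 5.0167 40.61427891254425 0.03308792906678481
```

View pics/w2.png

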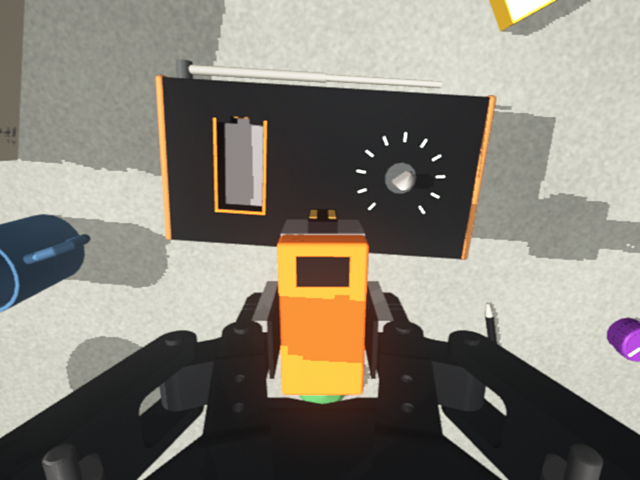

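The wrist view shows the well at (241,165), the spindle at (401,178) and the held pack at (323,315). The arm stopped short and tilted slightly. I'll measure the radio from here.

```bash
cat >> h.py <<'E'
def radio(d):
    P=[]
    for r,c in orange(d,.1,(5,120,90),60):
        print(np.round(r[0],1),np.round(r[1],1),round(r[2],2),c.reshape(-1,2).mean(0).round(),len(c))
E
python3 - <<'E'
from h import *
d=cam('wrist'); radio(d)
g=cv2.cvtColor(d['image'],cv2.COLOR_BGR2GRAY)
# white dots of dial
m=cv2.inRange(g[120:225,345:455],170,255)
n,l,st,ce=cv2.connectedComponentsWithStats(m)
D=[]
for i in range(1,n):
    p=ray(d,*(ce[i]+[345,120]),.1)[:2]*1000; print(st[i,4],(ce[i]+[345,120]).round(1),p.round(1))
E
```

```text
[469.5 102.5] [160.8  80. ] 0.95 [322. 314.] 476
[603.9 171.8] [44.  76.1] 87.72 [240. 174.] 467
[597.  -19.5] [  6.  129.1] 88.03 [478. 177.] 335
[607.2 233.5] [  5.8 130.5] 87.49 [164. 157.] 335
[716.9 -19.9] [22.   9.4] 29.71 [501.  14.] 80
31 [404.9 136.6] [630.8  40.9]
31 [385. 140.] [628.   56.2]
32 [423.5 143. ] [626.3  26.1]
30 [369.4 153. ] [617.8  67.8]
27 [435.9 157.4] [615.5  15.3]
28 [361.  171.1] [603.5  73.7]
219 [402.5 181.2] [596.3  40. ]
27 [440.3 176. ] [601.1  10.3]
28 [362.2 190.1] [588.3  72. ]
30 [434.8 195. ] [585.8  13.1]
26 [371.5 206. ] [575.4  63.7]
28 [421.4 209.4] [573.7  22.7]
```

```bash
python3 - <<'E'
from h import *
im=cv2.imread('pics/w2.png')
a=cv2.resize(im[150:210,365:440],(600,480),interpolation=cv2.INTER_CUBIC)
cv2.imwrite('pics/sp.png',a)
E
```

```text
(no output)
```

View pics/sp.png

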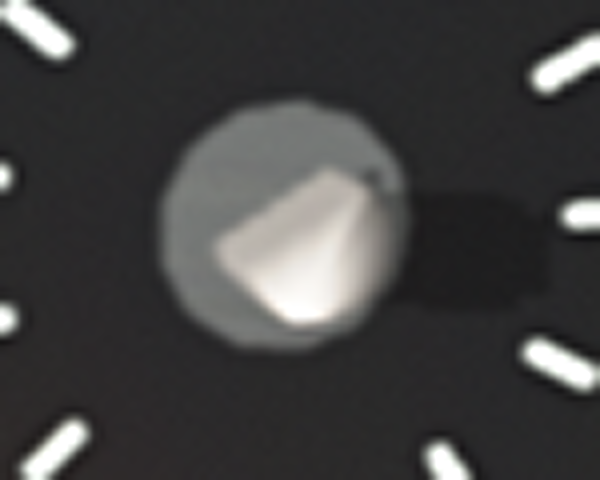

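The spindle close-up shows the D. The base chord of the flat runs (215,245)–(330,165) in the crop and the flat faces up-left, roughly +35° in the world. Next I'll correct the tilt and hover over the well.

Request:
apply_moves(moves=[0.6, 1, -0.8, -0.032, 0, -0.06, 1.1, 2, -1.5, -0.032, 0, -0.06, 1.7, 2.88, -2.3, -0.032, 0, -0.06, 1.7, 2.88, -2.3, -0.032, 0, -0.06, 1.7, 2.88, -2.3, -0.032, 0, -0.06, 1.7, 2.88, -2.3, -0.032, 0, -0.06])

```text
clock: 5.57
tcp_pos: [0.6046, 0.1075, 0.1999]
orientation: [-0.016, 1.0, 0.015, -0.002]
wrist_force: [-0.6, 0.3, -1.8]
finger_gap: 0.033
grip_force: 40.6
```

```bash
python3 - <<'E'
from h import *
from scipy.optimize import least_squares as LS
D=np.array([[630.8,40.9],[628,56.2],[626.3,26.1],[617.8,67.8],[615.5,15.3],[603.5,73.7],[601.1,10.3],[588.3,72],[585.8,13.1],[575.4,63.7],[573.7,22.7]])
f=LS(lambda q:np.hypot(D[:,0]-q[0],D[:,1]-q[1])-q[2],[600,42,32]);print('dial',f.x,f.cost)
s=status.get_state();print(s['tcp_pos'],s['orientation'],s['clock'])
d=cam('wrist','w3.png');zt=s['tcp_pos'][2]+.0098
for r,c in orange(d,zt,(5,140,110),3000): print(r)
# at hover, 4-colour check of well visible corners
print(proj(d,s['tcp_pos']))
E
```

```text
dial [598.96670027  42.19812581  31.85227241] 0.1564479871155075
[0.60461455 0.10754325 0.19985468] [-0.01618733  0.99974802  0.01538602 -0.00226591] 5.5667
((605.1358032226562, 106.44894409179688), (67.03052520751953, 34.12452697753906), 1.8041572570800781)
[320.06968933 307.98664872]
```

The last joint is at its range limit: this grasp would need q6 of about 3.46. So I'll set the pack back on the desk, turn the tool half a turn and regrasp.

Request:
apply_moves(moves=[0, -1.5, 0, -0.032, 0, 0, 0, -3, 0, -0.032, 0, 0, -0.1, -4.5, 0, -0.032, 0, 0, -0.1, -6, 0, -0.032, 0, 0, -0.1, -7.5, 0, -0.032, 0, 0, -0.2, -9, 0, -0.032, 0, 0, -0.2, -10.5, 0, -0.032, 0, 0, -0.2, -11.7, -0.6, -0.032, 0, 0, -0.2, -12.3, -2, -0.032, 0, 0, -0.2, -12.3, -3.2, -0.032, 0, 0, -0.2, -12.3, -3.2, -0.032, 0, 0, -0.2, -12.3, -3.2, -0.032, 0, 0])

```text
clock: 6.62
tcp_pos: [0.5982, -0.1997, 0.1203]
orientation: [-0.001, 1.0, 0.015, -0.003]
wrist_force: [-0.1, -0.5, 0.1]
finger_gap: 0.0331
grip_force: 40.6
```

```bash
python3 - <<'E'
from h import *
s=status.get_state();print(s['tcp_pos'],s['orientation'],s['joint_pos'][[0,4,5]])
E
```

```text
[ 0.59821514 -0.19965652  0.12031715] [-0.00111019  0.99988271  0.01493333 -0.00321495] [-4.48907928e-01 -8.90866358e-04  2.66281979e+00]
```

Request:
apply_moves(moves=[0, 0, -1.5, 0, 0, 0, 0, 0, -2.7, 0, 0, 0, 0, 0, -3.2, 0, 0, 0, 0, 0, -3.42, 0, 0, 0, 0, 0, -3.42, 0, 0, 0, 0, 0, -3.42, 0, 0, 0])

```text
clock: 7.12
tcp_pos: [0.6015, -0.2005, 0.0382]
orientation: [0.001, 1.0, 0.016, 0.0]
wrist_force: [1.1, 0.2, -0.9]
finger_gap: 0.0331
grip_force: 40.6
```

Request:
apply_moves(moves=[0, 0, 0, 0, 0, 0, 0, 0, 0, 0, 0, 0, 0, 0, 0, 0, 0, 0, 0, 0, 0, 0, 0, 0, 0, 0, 0, 0, 0, 0, 0, 0, 0, 0, 0, 0, 0, 0, 0, 0, 0, 0, 0, 0, 0, 0, 0, 0, 0, 0, 1, 0, 0, 0, 0, 0, 2.6, 0, 0, 0, 0, 0, 4.2, 0, 0, 0, 0, 0, 5.8, 0, 0, 0, 0, 0, 7, 0, 0, 0, 0, 0, 7, 0, 0, 0], claw=100)

```text
clock: 8.28
tcp_pos: [0.6029, -0.2019, 0.2188]
orientation: [0.003, 1.0, 0.015, 0.004]
wrist_force: [0.9, -0.5, 1.1]
finger_gap: 0.0856
grip_force: 0.0
```

Request:
apply_moves(moves=[0, 0, 0, 0, 0, 3.1, 0, 0, 0, 0, 0, 3.1, 0, 0, 0, 0, 0, 3.1, 0, 0, 0, 0, 0, 3.1, 0, 0, 0, 0, 0, 3.1, 0, 0, 0, 0, 0, 3.1, 0, 0, 0, 0, 0, 3.1, 0, 0, 0, 0, 0, 3.1, 0, 0, 0, 0, 0, 3.1, 0, 0, 0, 0, 0, 3.1, 0, 0, 0, 0, 0, 3.1, 0, 0, 0, 0, 0, 3.1, 0, 0, 0, 0, 0, 3.1, 0, 0, 0, 0, 0, 3.1, 0, 0, 0, 0, 0, 3.1, 0, 0, 0, 0, 0, 3.1, 0, 0, 0, 0, 0, 3.1, 0, 0, 0, 0, 0, 3.1, 0, 0, 0, 0, 0, 3.1, 0, 0, 0, 0, 0, 3.1])

```text
clock: 9.95
tcp_pos: [0.5996, -0.2004, 0.2102]
orientation: [0.001, 0.298, 0.955, -0.0]
wrist_force: [-0.0, -0.6, -0.2]
finger_gap: 0.0853
grip_force: 0.0
```

```bash
python3 - <<'E'
from h import *
s=status.get_state();print(s['tcp_pos'],s['orientation'],s['joint_pos'][[0,4,5]],s['clock'])
E
```

```text
[ 0.59960323 -0.20038051  0.21015109] [ 9.97409560e-04  2.98066876e-01  9.54544355e-01 -4.65012396e-04] [-0.44910943 -0.00062899  0.15622395] 9.95
```

Request:
apply_moves(moves=[0, 0, 0, 0, 0, 0.6, 0, 0, 0, 0, 0, 0.6, 0, 0, 0, 0, 0, 0.6, 0, 0, 0, 0, 0, 0.6, 0, 0, 0, 0, 0, 0.6, 0, 0, 0, 0, 0, 0.6, 0, 0, 0, 0, 0, 0.6])

```text
clock: 10.53
tcp_pos: [0.5996, -0.2004, 0.2103]
orientation: [0.001, 0.007, 1.0, 0.0]
wrist_force: [0.1, -0.4, -0.3]
finger_gap: 0.0851
grip_force: 0.0
```

```bash
python3 - <<'E'
from h import *
s=status.get_state();print(s['tcp_pos'],s['orientation'],s['joint_pos'][[0,4,5]],s['clock'])
d=cam('wrist','w4.png')
for r,c in orange(d,.044,(5,140,110),500): print(r,c.reshape(-1,2).mean(0))
print(2*np.arctan2(s['orientation'][2],s['orientation'][1]))
E
```

```text
[ 0.59963182 -0.20036292  0.21028658] [1.17428817e-03 7.22445242e-03 9.99973214e-01 1.77944061e-05] [-0.4498411   0.00103807 -0.43539097] 10.5333
((598.5435791015625, -201.25241088867188), (65.88375854492188, 33.720909118652344), 1.1671143770217896) [321.94545455 217.60909091]
((609.7742309570312, 17.306865692138672), (6.6621904373168945, 158.4940185546875), 87.66461181640625) [575.76075269 220.71774194]
3.127143613089277
```

View pics/w4.png

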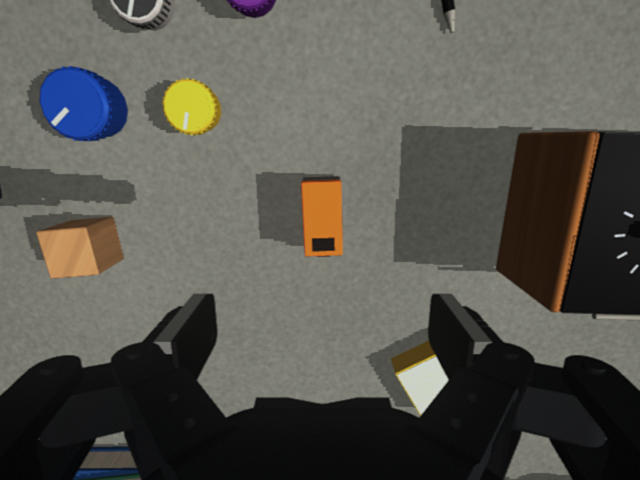

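The wrist view after the half turn shows the pack upright at (322,218) with its mark towards the bottom (world +x). The space beside it is clear. Regrasping.

Request:
apply_moves(moves=[-0.04, -0.04, -1.6, 0, 0, 0.035, -0.04, -0.04, -3.2, 0, 0, 0.035, -0.04, -0.04, -4.8, 0, 0, 0.035, -0.04, -0.04, -6, 0, 0, 0.035, -0.04, -0.04, -6.8, 0, 0, 0.035, -0.04, -0.04, -7.09, 0, 0, 0.035, -0.04, -0.04, -7.09, 0, 0, 0.035, -0.04, -0.04, -7.09, 0, 0, 0.035, -0.04, -0.04, -7.09, 0, 0, 0.035])

```text
clock: 11.33
tcp_pos: [0.6002, -0.2021, 0.0355]
orientation: [0.003, -0.011, 1.0, -0.001]
wrist_force: [-0.6, 0.5, -0.1]
finger_gap: 0.0853
grip_force: 0.0
```

Request:
apply_moves(moves=[0, 0, 0, 0, 0, 0, 0, 0, 0, 0, 0, 0, 0, 0, 0, 0, 0, 0, 0, 0, 0, 0, 0, 0, 0, 0, 0, 0, 0, 0, 0, 0, 0, 0, 0, 0, 0, 0, 0, 0, 0, 0, 0, 0, 0, 0, 0, 0, 0, 0, 0, 0, 0, 0, 0, 0, 0, 0, 0, 0], claw=0, newtons=40)

```text
clock: 12.17
tcp_pos: [0.5992, -0.2016, 0.0342]
orientation: [0.002, -0.012, 1.0, -0.0]
wrist_force: [-1.1, 0.6, 5.5]
finger_gap: 0.0333
grip_force: 41.4
```

Request:
apply_moves(moves=[0, 0, 1.6, 0, 0, 0, 0, 0, 3.2, 0, 0, 0, 0, 0, 4.8, 0, 0, 0, 0, 0, 6.4, 0, 0, -0.06, 0, 1.6, 7, 0, 0, -0.06, 0, 3.2, 7, 0, 0, -0.06, 0, 4.8, 7, 0, 0, -0.06, 0, 6.4, 7, 0, 0, -0.06, 0, 8, 7, 0, 0, -0.06, 0, 9.6, 7, 0, 0, -0.06, 0, 11.2, 7, 0, 0, -0.06, 0, 12.8, 7, 0, 0, -0.06, 0.2, 14, 7, 0, 0, -0.06, 0.2, 14.92, 7, 0, 0, -0.06, 0.2, 14.92, 7, 0, 0, -0.06, 0.2, 14.92, 7, 0, 0, -0.06, 0.2, 14.92, 7, 0, 0, -0.06])

```text
clock: 13.58
tcp_pos: [0.6034, 0.1713, 0.2077]
orientation: [0.001, 0.018, 1.0, -0.0]
wrist_force: [0.4, 0.6, -0.7]
finger_gap: 0.033
grip_force: 40.7
```

```bash
python3 - <<'E'
from h import *
s=status.get_state();print(s['tcp_pos'],s['orientation'],s['joint_pos'][[0,4,5]],s['clock'])
d=cam('wrist','w5.png')
zt=s['tcp_pos'][2]+.0105
for r,c in orange(d,zt,(5,140,110),3000): print('pack',r,c.reshape(-1,2).mean(0))
radio(d)
print(2*np.arctan2(s['orientation'][2],s['orientation'][1])-np.pi)
E
```

```text
[0.60335477 0.17132703 0.20768173] [ 7.20415653e-04  1.80986741e-02  9.99835841e-01 -4.57432420e-04] [ 0.14931326 -0.00114216  0.18551187] 13.5833
pack ((600.9286499023438, 170.69790649414062), (33.780025482177734, 67.10330963134766), 87.96065521240234) [322.50104822 311.21174004]
[698.4 -14.7] [21.7 63.4] 29.31 [ 91. 356.] 162
[664.3 168.3] [ 66.5 132.3] 87.92 [322. 311.] 478
[576.9 173. ] [43.5 21.4] 87.96 [324. 196.] 237
[604.9 234.3] [  9.3 129.5] 89.53 [414. 228.] 371
[592.9 -18. ] [ 23.4 131.2] 78.65 [ 51. 218.] 422
-0.036199337915097995
```

View pics/w5.png

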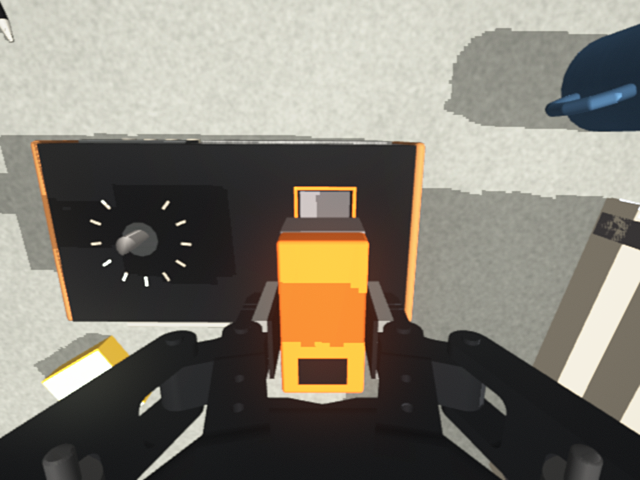

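Pack yaw and position nearly match: pack at about (601–603, 171) and well at (604, 172) mm. I'll go down to just above the deck, then enter slowly.

Request:
apply_moves(moves=[0.08, 0.03, -1.2, 0, 0, -0.003, 0.08, 0.03, -2.2, 0, 0, -0.003, 0.08, 0.03, -2.6, 0, 0, -0.003, 0.08, 0.03, -2.9, 0, 0, -0.003, 0.08, 0.03, -3, 0, 0, -0.003, 0.08, 0.03, -3.1, 0, 0, -0.003, 0.08, 0.03, -3.2, 0, 0, -0.003, 0.08, 0.03, -3.2, 0, 0, -0.003])

```text
clock: 14.3
tcp_pos: [0.6067, 0.1722, 0.1302]
orientation: [0.003, 0.02, 1.0, -0.0]
wrist_force: [-0.7, -0.0, -1.5]
finger_gap: 0.033
grip_force: 40.9
```

```bash
python3 - <<'E'
from h import *
s=status.get_state();print(s['tcp_pos'],s['orientation'],s['wrist_force'],s['ft_torque'])
d=cam('wrist')
radio(d)
for r,c in orange(d,s['tcp_pos'][2]+.0105,(5,140,110),3000): print('pack',r)
E
```

```text
[0.60674369 0.1721878  0.13016939] [ 2.79816109e-03  1.98792173e-02  9.99798463e-01 -1.43842680e-04] [-0.71140246 -0.03951672 -1.49919429] [-0.09753099  0.0830587  -0.06244941]
[671.9   5.8] [ 3.5 40.4] 29.55 [ 26. 402.] 113
[658.  169.3] [27.  16.1] 87.73 [322. 371.] 152
[618.5 170.9] [ 45.4 104.2] 87.79 [322. 298.] 643
[590.3 234.1] [104.8  20.8] 7.27 [451. 220.] 575
pack ((598.3253173828125, 171.78404235839844), (33.940086364746094, 78.29557800292969), 87.74626922607422)
```

The lead-in has entered the well with no contact force. Continuing down.

Request:
apply_moves(moves=[0, 0, -0.12, 0, 0, 0, 0, 0, -0.24, 0, 0, 0, 0, 0, -0.36, 0, 0, 0, 0, 0, -0.48, 0, 0, 0, 0, 0, -0.6, 0, 0, 0, 0, 0, -0.68, 0, 0, 0, 0, 0, -0.68, 0, 0, 0, 0, 0, -0.68, 0, 0, 0])

```text
clock: 15.02
tcp_pos: [0.6027, 0.1727, 0.1161]
orientation: [0.0, 0.019, 1.0, -0.0]
wrist_force: [-19.3, -2.2, 27.2]
finger_gap: 0.0331
grip_force: 51.8
```

It is leaning on the +x wall (Fx −19 N), so I'll ease back in x.

Request:
apply_moves(moves=[-0.06, 0, 0, 0, 0, 0, -0.1, 0, 0, 0, 0, 0, -0.1, 0, 0, 0, 0, 0, -0.1, 0, 0, 0, 0, 0])

```text
clock: 15.35
tcp_pos: [0.6025, 0.1727, 0.116]
orientation: [0.002, 0.019, 1.0, 0.0]
wrist_force: [-12.5, -2.4, 20.5]
finger_gap: 0.0331
grip_force: 51.1
```

Request:
apply_moves(moves=[-0.08, 0, 0, 0, 0, 0, -0.16, -0.02, 0, 0, 0, 0, -0.16, -0.03, 0, 0, 0, 0, -0.16, -0.03, 0, 0, 0, 0])

```text
clock: 15.68
tcp_pos: [0.6016, 0.1723, 0.1145]
orientation: [0.005, 0.02, 1.0, 0.001]
wrist_force: [-0.4, 0.5, 9.4]
finger_gap: 0.033
grip_force: 49.7
```

```bash
python3 - <<'E'
from h import *
s=status.get_state();print(s['tcp_pos'],s['orientation'],s['wrist_force'],s['ft_torque'])
d=cam('wrist')
radio(d)
im=d['image'][150:450,180:460]; e=cam('side');p=proj(e,(.6,.17,.11)).astype(int)
f=cv2.resize(e['image'][p[1]-40:p[1]+35,p[0]-45:p[0]+45],(360,300),interpolation=cv2.INTER_CUBIC)
cv2.imwrite('pics/c6.png',np.hstack([im,f]))
E
```

```text
[0.60164047 0.17230024 0.11452734] [4.60713385e-03 1.96049852e-02 9.99796900e-01 7.60020410e-04] [-0.35452429  0.45086956  9.36146436] [0.21333635 0.14185098 0.00022633]
[664.6  13.4] [ 5.2 20.1] 19.52 [ 16. 421.] 81
[612.5 171.1] [44.5 92.6] 87.75 [323. 307.] 547
[577.6 233.6] [87.4 24. ] 11.94 [462. 222.] 479
```

View pics/c6.png

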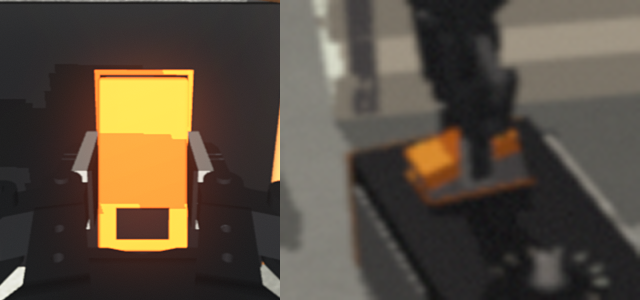

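The crop shows the pack inside the outline, nearly down, and the side forces are gone. A little more push, then release.

Request:
apply_moves(moves=[0, 0, -0.06, 0, 0, 0, 0, 0, -0.12, 0, 0, 0, 0, 0, -0.12, 0, 0, 0, 0, 0, -0.12, 0, 0, 0])

```text
clock: 16.12
tcp_pos: [0.6025, 0.1723, 0.1138]
orientation: [0.006, 0.02, 1.0, 0.001]
wrist_force: [-2.1, 0.1, 19.6]
finger_gap: 0.0332
grip_force: 51.3
```

Request:
apply_moves(moves=[0, 0, 0, 0, 0, 0, 0, 0, 0.1, 0, 0, 0, 0, 0, 0.1, 0, 0, 0, 0, 0, 0.1, 0, 0, 0, 0, 0, 0.1, 0, 0, 0, 0, 0, 0.1, 0, 0, 0, 0, 0, 1, 0, 0, 0, 0, 0, 2.5, 0, 0, 0, 0, 0, 4, 0, 0, 0, -1, 0, 5, 0, 0, 0, -1, 0, 5, 0, 0, 0], claw=100)

```text
clock: 17.03
tcp_pos: [0.5742, 0.1722, 0.2399]
orientation: [0.005, 0.019, 1.0, 0.001]
wrist_force: [-0.6, 0.7, 0.1]
finger_gap: 0.0853
grip_force: 0.0
```

```bash
python3 - <<'E'
from h import *
s=status.get_state();print(s['tcp_pos'],s['orientation'],s['clock'])
d=cam('wrist','w7.png')
m=cv2.inRange(cv2.cvtColor(d['image'],cv2.COLOR_BGR2HSV),(5,120,90),(22,255,255))
for z in (.122,.126): 
  for r,c in orange(d,z,(5,140,110),2500): print(z,np.round(r[0],1),np.round(r[1],1),r[2],c.reshape(-1,2).mean(0))
e=cam('side');p=proj(e,(.6,.17,.11)).astype(int)
f=cv2.resize(e['image'][p[1]-30:p[1]+30,p[0]-40:p[0]+40],(400,300),interpolation=cv2.INTER_CUBIC)
q=proj(d,(.604,.172,.12)).astype(int); print(q)
g=d['image'][q[1]-60:q[1]+60,q[0]-80:q[0]+80] 
cv2.imwrite('pics/c7.png',np.hstack([cv2.resize(g,(400,300),interpolation=cv2.INTER_CUBIC),f]))
E
```

```text
[0.57424656 0.17222324 0.23986833] [4.91955292e-03 1.94276808e-02 9.99798924e-01 6.89215685e-04] 17.0333
0.122 [598.7 172.1] [39.8 74.1] 87.72897338867188 [324.08833922 262.02120141]
0.126 [597.2 172.1] [39.2 72.9] 87.72897338867188 [324.08833922 262.02120141]
[324 270]
```

View pics/c7.png

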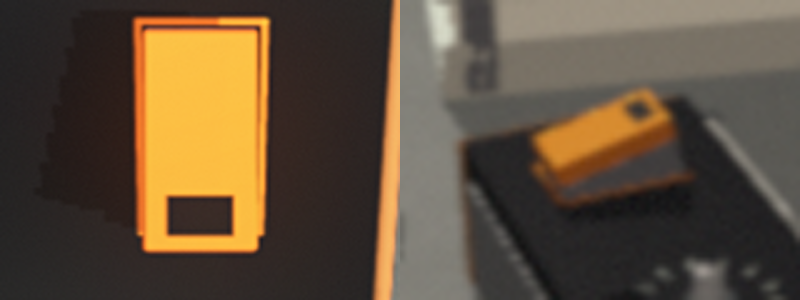

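The side crop suggests the pack's back end sits higher than the front. I'll triangulate the top corners from both views.

```bash
cat >> h.py <<'E'
def tri(ds,us):
    A=[]
    for d,(u,v) in zip(ds,us):
        P=np.array(d['camera_matrix'])@np.array(d['camera_from_world'])[:3]
        A+= [u*P[2]-P[0],v*P[2]-P[1]]
    X=np.linalg.svd(np.array(A))[2][-1]; return X[:3]/X[3]
E
python3 - <<'E'
from h import *
d=cam('wrist');e=cam('side');p=proj(e,(.6,.17,.11)).astype(int);q=proj(d,(.604,.172,.12)).astype(int)
w=dict(D=(143,28),A=(255,28),C=(143,250),B=(258,250),M=(200,215))
s=dict(A=(533,138),B=(648,90),C=(672,125),D=(553,178),M=(638,107))
for k in 'ABCDM':
    X=tri([d,e],[(np.array(w[k])/2.5+q-[80,60]),((np.array(s[k])-[400,0])/5+p-[40,30])]);print(k,X.round(4))
E
```

```text
A [0.5677 0.1885 0.1179]
B [0.6326 0.1872 0.1311]
C [0.6316 0.1533 0.1285]
D [0.5664 0.1561 0.1123]
M [0.6196 0.1706 0.1328]
```

The pack is tilted by about 13° with the contact end high, so the rib entered late. I'll push that end down with closed fingertips.

Request:
apply_moves(moves=[1, 0, 0, -0.01, 0, 0, 1.9, 0, 0, -0.01, 0, 0, 1.9, 0, -1, -0.01, 0, 0, 1.9, 0, -2, -0.01, 0, 0, 1.9, 0, -3, -0.01, 0, 0, 1.9, 0, -3.4, -0.01, 0, 0, 1.9, 0, -3.6, -0.01, 0, 0, 1.9, 0, -3.8, -0.01, 0, 0, 1.9, 0, -3.9, -0.01, 0, 0, 1.9, 0, -4, -0.01, 0, 0, 1.9, 0, -4, -0.01, 0, 0], claw=0)

```text
clock: 18.15
tcp_pos: [0.6223, 0.1717, 0.1341]
orientation: [0.002, 0.02, 1.0, -0.005]
wrist_force: [-0.3, -0.2, 0.7]
finger_gap: 0.0002
grip_force: 0.0
```

Request:
apply_moves(moves=[0, 0, 0, 0, 0, 0, 0, 0, -0.1, 0, 0, 0, 0, 0, -0.2, 0, 0, 0, 0, 0, -0.3, 0, 0, 0, 0, 0, -0.3, 0, 0, 0])

```text
clock: 18.57
tcp_pos: [0.6226, 0.1718, 0.13]
orientation: [0.004, 0.02, 1.0, -0.005]
wrist_force: [-4.9, -0.3, 17.0]
finger_gap: -0.0001
grip_force: 8.9
```

Request:
apply_moves(moves=[0, 0, -0.15, 0, 0, 0, 0, 0, -0.3, 0, 0, 0, 0, 0, -0.3, 0, 0, 0])

```text
clock: 18.82
tcp_pos: [0.6228, 0.1719, 0.1298]
orientation: [0.006, 0.02, 1.0, -0.005]
wrist_force: [-19.8, -4.2, 54.0]
finger_gap: -0.0002
grip_force: 26.5
```

Request:
apply_moves(moves=[0, 0, 1, 0, 0, 0, 0, 0, 2.5, 0, 0, 0, -1, 0, 4, 0, 0, 0, -1.9, 0, 4.7, 0, 0, 0, -1.9, 0, 4.7, 0, 0, 0], claw=100)

```text
clock: 19.23
tcp_pos: [0.5733, 0.1723, 0.2424]
orientation: [0.005, 0.019, 1.0, -0.004]
wrist_force: [1.0, 0.3, 0.5]
finger_gap: 0.0604
grip_force: 0.0
```

```bash
python3 - <<'E'
from h import *
s=status.get_state();print(s['tcp_pos'],s['orientation'],s['clock'])
d=cam('wrist');e=cam('side')
for dd,lo in ((d,2000),(e,100)):
  m=cv2.inRange(cv2.cvtColor(dd['image'],cv2.COLOR_BGR2HSV),(5,140,110),(25,255,255))
# seated prediction overlay
yaw=-.04;c=np.array([.604,.172]);R=np.array([[np.cos(yaw),-np.sin(yaw)],[np.sin(yaw),np.cos(yaw)]])
o=[]
for dd,sc in ((d,2.5),(e,5)):
    im=dd['image']; q=proj(dd,(.604,.172,.12)); x0,y0=int(q[0]-200/sc),int(q[1]-150/sc)
    f=cv2.resize(im[y0:y0+int(300/sc),x0:x0+int(400/sc)],(400,300),interpolation=cv2.INTER_CUBIC)
    for a in ((-33,-17),(-33,17),(33,17),(33,-17)):
        P=np.r_[c+R@(np.array(a)/1000),.122]; u=(proj(dd,P)+.5-[x0,y0])*sc; cv2.circle(f,tuple(int(t) for t in u),3,(255,0,255),-1)
    o.append(f)
cv2.imwrite('pics/c8.png',np.hstack(o))
E
```

```text
[0.57328119 0.17226988 0.24244012] [ 0.00504788  0.0192428   0.99979279 -0.00431419] 19.2333
```

View pics/c8.png

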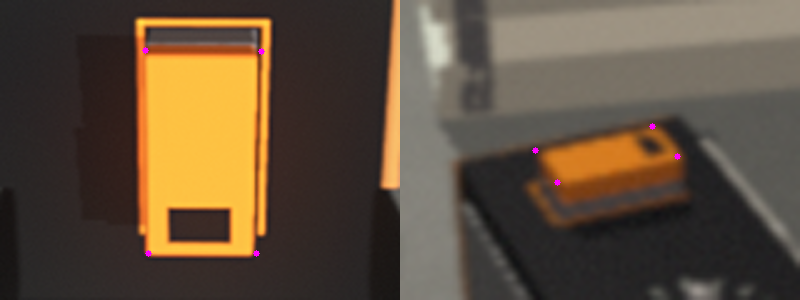

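The overlay (wrist left, side right) shows the pack level and matching the predicted seated corners, e.g. (145,50) and (257,253) in the crop. It stopped hard at the right height, so the pack is seated. I have now used up my picture views, so I'll work by numbers from here. Next is the knob.

Request:
apply_moves(moves=[-0.4, -1.4, 0, 0.009, 0.01, 0.04, -0.8, -2.8, 0, 0.009, 0.01, 0.04, -1.2, -4.2, 0, 0.009, 0.01, 0.04, -1.6, -5.6, 0, 0.009, 0.01, 0.04, -2, -7, -0.2, 0.009, 0.01, 0.04, -2.4, -8.4, -0.4, 0.009, 0.01, 0.04, -2.8, -9.8, -0.6, 0.009, 0.01, 0.04, -3.2, -11.2, -0.8, 0.009, 0.01, 0.04, -3.6, -12.6, -1, 0.009, 0.01, 0.04, -4, -14, -1.2, 0.009, 0.01, 0.04, -4.4, -15.4, -1.2, 0.009, 0.01, 0.04, -4.8, -16.8, -1.2, 0.009, 0.01, 0.04, -5.2, -18.2, -1.2, 0.009, 0.01, 0.04, -5.6, -19.4, -1.2, 0.009, 0.01, 0.04, -6, -20.2, -1.2, 0.009, 0.01, 0.04, -6, -20.6, -1.2, 0.009, 0.01, 0.04, -6, -20.6, -1.2, 0.009, 0.01, 0.04, -6, -20.6, -1.2, 0.009, 0.01, 0.04], claw=80)

```text
clock: 20.83
tcp_pos: [0.4242, -0.3432, 0.2044]
orientation: [-0.004, 0.0, 1.0, 0.0]
wrist_force: [1.0, 1.3, 0.5]
finger_gap: 0.0682
grip_force: 0.0
```

```bash
cat >> h.py <<'E'
def knob(d,guess,z,rad=.022,tol=.012):
    im=d['image'];g=cv2.cvtColor(im,cv2.COLOR_BGR2GRAY)
    # rectify the plane z around guess: 0.2 mm/px metric patch, col=+x,row=+y
    N=400;s=.0002
    src=[];
    for a,b in ((-1,-1),(1,-1),(1,1),(-1,1)):
        src.append(proj(d,(guess[0]+a*N/2*s,guess[1]+b*N/2*s,z)))
    H=cv2.getPerspectiveTransform(np.float32(src),np.float32([[0,0],[N,0],[N,N],[0,N]]))
    return cv2.warpPerspective(g,H,(N,N),flags=cv2.INTER_CUBIC),s,N
E
python3 - <<'E'
from h import *
s=status.get_state();print(s['tcp_pos'],s['orientation'],s['clock'],s['joint_pos'])
d=cam('wrist','w9.png');G=(.4214,-.3435)
p,sc,N=knob(d,G,.028); cv2.imwrite('pics/k9.png',p)
b=cv2.GaussianBlur(p,(5,5),0)
c=cv2.HoughCircles(b,cv2.HOUGH_GRADIENT,1,60,param1=80,param2=20,minRadius=75,maxRadius=125)
print('hough m', None if c is None else [(G[0]+(x-N/2)*sc,G[1]+(y-N/2)*sc,r*sc) for x,y,r in c[0][:4]])
print(np.percentile(p,[5,25,50,75,95]))
m=cv2.inRange(b,150,255)
n,l,st,ce=cv2.connectedComponentsWithStats(m)
for i in range(1,n):
    if st[i,4]>150: print(st[i],(np.array(G)+(ce[i]-N/2)*sc).round(4))
E
```

```text
[ 0.42420302 -0.34318194  0.20441135] [-4.15837479e-03  1.51057312e-04  9.99991250e-01  4.30173411e-04] 20.8333 [-0.82436676  0.27450609 -0.09286831  1.2097017  -0.00552031 -0.82404731]
hough m [(np.float32(0.4187), np.float32(-0.34379998), np.float32(0.02106))]
[ 69.  87. 129. 133. 170.]
[   83    96   213   211 10074] [ 0.4192 -0.3419]
```

```bash
cat >> h.py <<'E'
def pointer(d,G,z,show=0):
    p,sc,N=knob(d,G,z); b=cv2.GaussianBlur(p,(5,5),0)
    yy,xx=np.mgrid[:N,:N]
    for _ in range(3):
        rr=np.hypot(xx-N/2,yy-N/2)*sc
    t,_=cv2.threshold(b[100:300,100:300],0,255,cv2.THRESH_OTSU)
    dark=((b<t)&(rr<.024)).astype(np.uint8)
    n,l,st,ce=cv2.connectedComponentsWithStats(dark)
    i=max(range(1,n),key=lambda i:st[i,4]*(np.hypot(*(ce[i]-N/2))<40)); 
    c=max(cv2.findContours((l==i).astype(np.uint8),cv2.RETR_EXTERNAL,cv2.CHAIN_APPROX_NONE)[0],key=cv2.contourArea)
    h=cv2.convexHull(c);(cx,cy),r=cv2.minEnclosingCircle(h)
    M=cv2.moments(h);mx,my=M['m10']/M['m00'],M['m01']/M['m00']
    ins=np.zeros_like(dark);cv2.fillPoly(ins,[h],1);ins=cv2.erode(ins,np.ones((5,5)))
    w=((ins>0)&(b>t)).astype(np.uint8);n2,l2,s2,c2=cv2.connectedComponentsWithStats(w)
    res=[]
    for j in range(1,n2):
        if s2[j,4]>60:
            ys,xs=np.where(l2==j);ev,V=np.linalg.eigh(np.cov(xs,ys));v=V[:,1]
            cc=c2[j]-[mx,my]; v=v*np.sign(v@cc)
            res.append((int(s2[j,4]),np.degrees(np.arctan2(cc[1],cc[0])).round(1),np.degrees(np.arctan2(v[1],v[0])).round(1),(np.hypot(*cc)*sc).round(4),np.sqrt(ev*12)*sc))
    print('thr',t,'encl',(G[0]+(cx-N/2)*sc).round(4),(G[1]+(cy-N/2)*sc).round(4),round(r*sc,4),'mom',(G[0]+(mx-N/2)*sc).round(4),(G[1]+(my-N/2)*sc).round(4),res)
E
python3 - <<'E'
from h import *
d=cam('wrist'); pointer(d,(.419,-.3438),.028)
# colours check: mean saturation of the patch centre
u,v=proj(d,(.419,-.3438,.028)).astype(int);print(u,v,cv2.cvtColor(d['image'],cv2.COLOR_BGR2HSV)[v-12:v+12,u-12:u+12,1].mean())
E
```

```text
Traceback (most recent call last):
  File "h.py", line 60, in pointer
    print('thr',t,'encl',(G[0]+(cx-N/2)*sc).round(4),(G[1]+(cy-N/2)*sc).round(4),round(r*sc,4),'mom',(G[0]+(mx-N/2)*sc).round(4),(G[1]+(my-N/2)*sc).round(4),res)
                         ^^^^^^^^^^^^^^^^^^^^^^^^
AttributeError: 'float' object has no attribute 'round'
```

```bash
sed -i "s/print('thr',t.*/f=lambda a,b:np.round([G[0]+(a-N\/2)*sc,G[1]+(b-N\/2)*sc],4)\n    print('thr',t,'encl',f(cx,cy),round(r*sc,4),'mom',f(mx,my),res)/" h.py
python3 - <<'E'
from h import *
d=cam('wrist'); pointer(d,(.419,-.3438),.028)
u,v=proj(d,(.419,-.3438,.028)).astype(int);print(u,v,cv2.cvtColor(d['image'],cv2.COLOR_BGR2HSV)[v-12:v+12,u-12:u+12,1].mean())
E
```

```text
thr 124.0 encl [ 0.4195 -0.3442] 0.018 mom [ 0.4195 -0.3442] [(1242, np.float64(-18.8), np.float64(-19.3), np.float64(0.0108), array([0.00388424, 0.01265056]))]
321 213 7.020833333333333
```

The knob is at (419.5, −344.2) mm with its pointer at −19°. The dark disc radius fits the 44 mm knob, and it is uncoloured. Grasping.

Request:
apply_moves(moves=[-0.19, -0.04, -1.5, 0, -0.008, 0, -0.19, -0.04, -3, 0, -0.008, 0, -0.19, -0.04, -4.5, 0, -0.008, 0, -0.19, -0.04, -6, 0, -0.008, 0, -0.19, -0.04, -7.2, 0, -0.008, 0, -0.19, -0.04, -7.74, 0, -0.008, 0, -0.19, -0.04, -7.74, 0, -0.008, 0, -0.19, -0.04, -7.74, 0, -0.008, 0, -0.19, -0.04, -7.74, 0, -0.008, 0])

```text
clock: 21.73
tcp_pos: [0.4207, -0.3446, 0.0138]
orientation: [0.001, -0.001, 1.0, -0.001]
wrist_force: [0.3, -0.1, 0.6]
finger_gap: 0.0686
grip_force: 0.0
```

Request:
apply_moves(moves=[0, 0, 0, 0, 0, 0, 0, 0, 0, 0, 0, 0, 0, 0, 0, 0, 0, 0, 0, 0, 0, 0, 0, 0, 0, 0, 0, 0, 0, 0, 0, 0, 0, 0, 0, 0, 0, 0, 0, 0, 0, 0, 0, 0, 0, 0, 0, 0, 0, 0, 0, 0, 0, 0], claw=0, newtons=60)

```text
clock: 22.48
tcp_pos: [0.4207, -0.3453, 0.0145]
orientation: [0.002, -0.0, 1.0, -0.002]
wrist_force: [-0.2, 1.9, 5.9]
finger_gap: 0.0422
grip_force: 59.9
```

```bash
python3 - <<'E'
from h import *
from scipy.spatial.transform import Rotation as Ro
s=status.get_state();print(s['tcp_pos'],s['orientation'],s['wrist_force'],s['finger_gap'])
d=cam('wrist')
def Tm(p,q):
    T=np.eye(4);T[:3,:3]=Ro.from_quat([q[1],q[2],q[3],q[0]]).as_matrix();T[:3,3]=p;return T
X=np.array(d['camera_from_world'])@Tm(s['tcp_pos'],s['orientation']); np.save('camtool.npy',X)
o=dict(camera_matrix=d['camera_matrix'],camera_from_world=X@np.linalg.inv(Tm([.56142,.09981,.25759],[-.016028,.999824,.009754,-.000852])))
cr=lambda u,v:(365+u/8-.5,150+v/8-.5)
for z in (.1,.103):
    a,b=ray(o,*cr(215,245),z),ray(o,*cr(330,165),z);t=b-a;print(a,b,np.hypot(*t[:2]),'normal deg',np.degrees(np.arctan2(t[0],-t[1]))*1, np.degrees(np.arctan2(-t[1],t[0])))
print('collar',ray(o,*cr(285,225),.1))
print('predicted tip D: centre',(np.array(proj(o,(.599,.0422,.1185)))+.5-[365,150])*8)
for f in (25,30,35,40):
    n=np.array([np.cos(np.radians(f)),np.sin(np.radians(f))]);t=np.array([-n[1],n[0]])
    for z in (.1,.1185): print(f,z,[((proj(o,np.r_[np.array([.599,.0422])+.0025*n+k*.0065*t,z])+.5-[365,150])*8).round() for k in (-1,1)])
E
```

```text
[ 0.42071185 -0.34531052  0.01453983] [ 1.94959904e-03 -3.70191994e-04  9.99996368e-01 -1.82400658e-03] [-0.20877318  1.9101526   5.94651599] 0.04220775139476134
[0.598042   0.05042732 0.1       ] [0.60624374 0.03957834 0.1       ] 0.013600329007053836 normal deg 37.08896868948002 52.91103131051999
[0.59837488 0.05091489 0.103     ] [0.60649211 0.0401777  0.103     ] 0.01346018308430144 normal deg 37.088968689479884 52.911031310520116
collar [0.60020248 0.04357662 0.1       ]
predicted tip D: centre [333.68267657 259.50366984]
25 0.1 [array([350., 188.]), array([228., 241.])]
25 0.1185 [array([390., 207.]), array([259., 263.])]
30 0.1 [array([346., 184.]), array([228., 247.])]
30 0.1185 [array([385., 203.]), array([260., 269.])]
35 0.1 [array([342., 180.]), array([229., 253.])]
35 0.1185 [array([381., 199.]), array([260., 276.])]
40 0.1 [array([337., 177.]), array([230., 258.])]
40 0.1185 [array([375., 195.]), array([262., 282.])]
```

Request:
apply_moves(moves=[0, 0, 1.6, 0.004, 0.004, 0, 0, 0, 3.2, 0.004, 0.004, 0, 0, 0, 4.8, 0.004, 0.004, 0, 0.5, 1, 6, 0.004, 0.004, 0.1, 1.1, 2.3, 7, 0.004, 0.004, 0.2, 1.7, 3.6, 8, 0.004, 0.004, 0.3, 2.3, 4.9, 8, 0.004, 0.004, 0.4, 2.9, 6.2, 8, 0.004, 0.004, 0.5, 3.5, 7.5, 8, 0.004, 0.004, 0.6, 4.1, 8.8, 8, 0.004, 0.004, 0.7, 4.7, 10.1, 8, 0.004, 0.004, 0.8, 5.3, 11.4, 8, 0.004, 0.004, 0.9, 5.9, 12.7, 8, 0.004, 0.004, 0.969, 6.6, 14, 8, 0.004, 0.004, 0.969, 7.3, 15.3, 8, 0.004, 0.004, 0.969, 8, 16.6, 8, 0.004, 0.004, 0.969, 8.6, 17.65, 8, 0.004, 0.004, 0.969, 8.6, 17.65, 8, 0.004, 0.004, 0.969, 8.6, 17.65, 8, 0.004, 0.004, 0.969, 8.6, 17.65, 8, 0.004, 0.004, 0.969])

```text
clock: 24.2
tcp_pos: [0.6342, 0.0967, 0.2127]
orientation: [-0.001, -0.466, 0.885, 0.001]
wrist_force: [0.6, 1.1, -1.0]
finger_gap: 0.0422
grip_force: 61.2
```

```bash
cat >> h.py <<'E'
def dial(d,c0=(.599,.0422)):
    from scipy.optimize import least_squares as LS
    p,sc,N=knob(d,c0,.1); m=cv2.inRange(p,150,255); n,l,st,ce=cv2.connectedComponentsWithStats(m)
    P=[]
    for i in range(1,n):
        q=np.array(c0)+(ce[i]-N/2)*sc; r=np.hypot(*(q-c0))
        if .027<r<.037 and 60<st[i,4]<900: P.append(q)
    P=np.array(P)
    if len(P)<4: print('dots',len(P)); return
    f=LS(lambda q:np.hypot(P[:,0]-q[0],P[:,1]-q[1])-.03185,c0,loss='soft_l1',f_scale=.0005)
    print('dial',len(P),f.x.round(4),np.abs(f.fun).max().round(5))
E
python3 - <<'E'
from h import *
s=status.get_state();print(s['tcp_pos'],s['orientation'],s['clock'],s['grip_force'],s['finger_gap'],s['joint_pos'])
d=cam('wrist','w10.png'); dial(d)
t=s['tcp_pos'];print(proj(d,t),proj(d,(.599,.0422,.1)))
for dz in (.012,.0135,.015): pointer(d,t[:2],t[2]+dz)
E
```

```text
[0.63419422 0.09672857 0.21266804] [-0.00130003 -0.46619492  0.88467999  0.00138543] 24.2 61.23973488807678 0.04222002349816604 [ 0.02571676  0.45576986  0.19122121  1.30980662  0.00133114 -0.94425711]
dial 11 [0.5988 0.0421] 0.00014
[322.03032904 311.53323208] [318.78268596 144.45470848]
thr 168.0 encl [0.6334 0.096 ] 0.0184 mom [0.6335 0.0959] [(1180, np.float64(36.2), np.float64(36.3), np.float64(0.0111), array([0.00370776, 0.01267432]))]
thr 168.0 encl [0.633  0.0953] 0.0182 mom [0.633  0.0952] [(1152, np.float64(36.2), np.float64(36.2), np.float64(0.011), array([0.00366158, 0.01254433]))]
thr 168.0 encl [0.6325 0.0946] 0.0179 mom [0.6325 0.0945] [(1118, np.float64(36.2), np.float64(36.4), np.float64(0.0108), array([0.00361429, 0.01232355]))]
```

The pointer is at 36.2° and the dial centre at (598.8, 42.1) mm. The camera is now right above the spindle, so I'll check the D numerically.

```bash
python3 - <<'E'
from h import *
d=cam('wrist'); print(proj(d,(.5988,.0421,.1185)), -np.array(d['camera_from_world'])[:3,:3].T@np.array(d['camera_from_world'])[:3,3])
p,sc,N=knob(d,(.5988,.0421),.1185)
b=cv2.blur(p,(5,5))
print('rows=y -12..12, cols=x -12..12 mm')
for j in range(-12,13,1): print(''.join('%4d'%b[200+j*5,200+i*5] for i in range(-12,13)))
E
```

```text
[319.09021789 145.56122694] [0.59541922 0.03894904 0.34650888]
rows=y -12..12, cols=x -12..12 mm
  40  39  39  40  39  32  28  28  29  31  34  38  44  43  35  32  36  38  38  38  39  39  38  38  38
  39  39  39  39  38  29  30  45  57  64  68  72  74  72  65  55  57  51  42  38  39  38  38  38  37
  40  40  40  38  37  36  53  72  76  76  76  76  74  75  77  80 101 100  74  45  37  38  39  38  38
  40  39  38  40  55  67  71  75  75  75  75  75  74  75  76  77 100 110 105  77  44  36  37  38  37
  40  38  39  66  98  91  73  74  75  74  74  75  74  74  76  74  76  82 107 107  76  44  37  37  38
  39  37  57 102 110  90  72  73  74  77  85  93  90  86  82  78  86  97 111 114 106  73  45  37  38
  38  39  82 111 109  89  72  74  89 109 123 126 122 116 107  97 102 110 112 113 114 104  66  38  37
  38  52 101 111 109  91  72  98 134 151 152 150 144 136 126 113 103 107 113 112 112 112  80  41  37
  38  75 111 111 109  93  97 151 176 181 179 173 164 153 141 133 136 135 118 113 112 112  94  49  37
  44  93 112 110 108  95 144 194 204 203 198 189 179 171 170 172 170 140 114 112 112 112 103  
[... 821 characters left out ...]
37  62 102 109 109 109 113 143 171 166 130 111 112 114 115 113 110 111 112 111  81  41  36  37
  39  38  43  81 106 110 111 109 112 120 123 112 112 112 113 114 112 110 111 112  90  46  36  38  38
  39  39  38  50  84 106 112 112 113 111 111 111 111 111 112 114 113 111 112 100  57  35  38  38  38
  39  38  39  37  46  69  95 109 113 113 113 112 111 111 114 116 113 107  91  59  36  37  37  38  37
  38  39  39  38  38  38  50  75 105 112 109 110 112 113 114 107  83  61  43  37  37  38  38  38  38
  38  39  38  38  39  37  37  41  62  69  66  71  80  84  77  56  41  36  36  37  38  37  38  37  38
  39  38  39  38  38  38  38  37  37  37  36  37  38  39  37  35  37  37  38  38  38  38  38  38  38
```

The flat faces 36° and the D is centred within about 0.3 mm of the dial centre, so the pointer at 36.2° matches. Moving just above the tip.

Request:
apply_moves(moves=[-0.5, -0.8, 0, 0, 0, 0, -1, -1.6, 0, 0, 0, 0, -1.38, -2.14, -0.6, 0, 0, 0, -1.38, -2.14, -1.6, 0, 0, 0, -1.38, -2.14, -2.4, 0, 0, 0, -1.38, -2.14, -2.9, 0, 0, 0, -1.38, -2.14, -2.9, 0, 0, 0, -1.38, -2.14, -2.9, 0, 0, 0, -1.38, -2.14, -2.9, 0, 0, 0])

```text
clock: 25.05
tcp_pos: [0.6005, 0.0426, 0.1412]
orientation: [-0.0, -0.466, 0.885, 0.001]
wrist_force: [-0.2, 0.2, -1.2]
finger_gap: 0.042
grip_force: 61.2
```

```bash
python3 - <<'E'
from h import *
s=status.get_state();print(s['tcp_pos'],s['orientation'],s['clock'],s['wrist_force'])
d=cam('wrist'); t=s['tcp_pos']
for dz in (.0135,.0145): pointer(d,t[:2],t[2]+dz)
dial(d)
E
```

```text
[0.60047106 0.04259827 0.14123272] [-4.41770892e-04 -4.65514614e-01  8.85039389e-01  1.10895155e-03] 25.05 [-0.24136602  0.16960554 -1.18389394]
thr 165.0 encl [0.5992 0.0412] 0.0181 mom [0.5992 0.0411] [(1168, np.float64(36.2), np.float64(36.4), np.float64(0.0109), array([0.00371696, 0.01252427]))]
thr 164.0 encl [0.5989 0.0407] 0.018 mom [0.5989 0.0407] [(1154, np.float64(36.1), np.float64(36.3), np.float64(0.0108), array([0.00370674, 0.01239451]))]
dial 6 [0.5986 0.0418] 7e-05
```

Request:
apply_moves(moves=[-0.02, 0.035, -0.15, 0, 0, 0, -0.02, 0.035, -0.25, 0, 0, 0, -0.02, 0.035, -0.35, 0, 0, 0, -0.02, 0.035, -0.42, 0, 0, 0, -0.02, 0.035, -0.5, 0, 0, 0, -0.02, 0.035, -0.5, 0, 0, 0])

```text
clock: 25.6
tcp_pos: [0.5995, 0.0441, 0.1269]
orientation: [-0.001, -0.466, 0.885, 0.001]
wrist_force: [0.2, -0.8, 0.0]
finger_gap: 0.0419
grip_force: 61.3
```

The bore is already 6 mm onto the spindle with no force. Continuing home.

Request:
apply_moves(moves=[0, 0, -0.1, 0, 0, 0, 0, 0, -0.18, 0, 0, 0, 0, 0, -0.26, 0, 0, 0, 0, 0, -0.34, 0, 0, 0, 0, 0, -0.4, 0, 0, 0, 0, 0, -0.4, 0, 0, 0, 0, 0, -0.4, 0, 0, 0])

```text
clock: 26.18
tcp_pos: [0.5996, 0.0441, 0.1177]
orientation: [-0.001, -0.466, 0.885, 0.001]
wrist_force: [-0.5, -2.3, 3.2]
finger_gap: 0.0421
grip_force: 61.5
```

Request:
apply_moves(moves=[0, 0, -0.04, 0, 0, 0, 0, 0, -0.08, 0, 0, 0, 0, 0, -0.08, 0, 0, 0, 0, 0, -0.08, 0, 0, 0])

```text
clock: 26.52
tcp_pos: [0.5997, 0.0441, 0.1159]
orientation: [-0.001, -0.466, 0.885, 0.001]
wrist_force: [-1.0, -1.9, 5.8]
finger_gap: 0.0423
grip_force: 62.2
```

Request:
apply_moves(moves=[0, 0, -0.04, 0, 0, 0, 0, 0, -0.06, 0, 0, 0, 0, 0, -0.06, 0, 0, 0, 0, 0, -0.06, 0, 0, 0, 0, 0, -0.06, 0, 0, 0, 0, 0, -0.06, 0, 0, 0])

```text
clock: 27.02
tcp_pos: [0.5997, 0.0441, 0.1158]
orientation: [-0.001, -0.466, 0.885, 0.001]
wrist_force: [-4.6, -2.9, 13.1]
finger_gap: 0.0417
grip_force: 62.6
```

```bash
python3 - <<'E'
from h import *
s=status.get_state();print(s['tcp_pos'],s['orientation'],s['clock'],s['wrist_force'],s['ft_torque'],s['qvel'])
d=cam('wrist'); t=s['tcp_pos']
for z in (.1295,.1335): pointer(d,(.5988,.0421),z)
E
```

```text
[0.59973183 0.04411743 0.11575062] [-5.19548262e-04 -4.66013726e-01  8.84776785e-01  9.89210125e-04] 27.0167 [-4.59667896 -2.94341899 13.0664854 ] [-0.39634582  0.86306066 -0.00680368] [-0.00057844 -0.00019957  0.00050674  0.0004677   0.00060738 -0.00173083]
thr 176.0 encl [0.5984 0.0427] 0.0181 mom [0.5984 0.0426] [(1187, np.float64(36.1), np.float64(36.3), np.float64(0.0108), array([0.00381114, 0.01240996]))]
thr 172.0 encl [0.5972 0.0409] 0.0175 mom [0.5972 0.0407] [(1122, np.float64(36.2), np.float64(36.2), np.float64(0.0105), array([0.00372434, 0.01196467]))]
```

The spindle is at its hard stop with about 14 N, the pointer is at 36°, and the knob's top is at the pressed-in height. Handing in.

```bash
python3 -c "
from workcell import job
print(job.hand_in())"
```

```text
the job is handed in; nothing more can be done
None
```

I handed the job in with the pack level and fully down in its well and the knob home on the spindle, held against its stop at about 14 N, but the verdict was not shown, and I viewed 12 pictures instead of the 10 allowed.

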